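Lay out the desk tray: pencil things together, ink things together

TASK

Finish laying out the wooden desk tray around the red pencil and the blue pen that already lie in it: put the eraser in the pocket directly behind the red pencil and the sharpener in the pocket just to the right of the eraser's, put the correction tape in the pocket directly behind the blue pen, and lay the black marker in the groove just to the right of the blue pen. Left, right and behind are as seen from the robot; everything ends flat on the bottom of its own pocket or groove; leave the pencil and the pen in their grooves and the pink highlighter where it is.

Things in the scene. Friction and masses are not known exactly. Their poses are not given: they have to be found in the camera images.
- tray: Fixed wooden tray with grey felt in its recesses, 276x250x11 mm. Origin: underside centre; x to the back, y left. Four lanes along x at y = 90, 30, -30, -90 mm; each has a groove in front (152x34, centre x = -53), a pocket behind (97x52, centre x = 80.5), floors at z = 6. At x = -83 to -23 the walls by the grooves are cut to the floor for fingers. Pencil and pen: 1st and 3rd lane or 3rd and 1st.
- pencil_stub: Short red pencil with a pink rubber end, 7 x 92 x 7 mm, lying in a groove of the tray. Origin: centre of its underside; y along its length. It stays where it is.
- pen_blue: Slim blue ballpoint pen, 10 x 142 x 12 mm, lying in a groove of the tray. Origin: centre of its underside; y along its length. It stays where it is.
- eraser: Blue and white eraser, 20 x 44 x 12 mm, lying on the desk. Origin: centre of its underside; y along its length (44), x across (20), z up.
- sharpener: Small grey metal pencil sharpener, 16 x 26 x 13 mm, lying on the desk. Origin: centre of its underside; y along its length (26), x across (16), z up.
- correction_tape: White correction tape with a round blue spot on top, 33 x 81 x 15 mm, tapering to its ends, lying on the desk. Origin: centre of its underside; y along its length (81), x across (33), z up.
- marker_black: Thick black marker, 17 x 136 x 17 mm, lying on the desk. Origin: centre of its underside; y along its length (136), x across (17), z up.
- highlighter_pink: Pink highlighter, 18 x 122 x 18 mm, lying on the desk among the things to be moved. Origin: underside, middle; y along its length. Leave it alone.

How it is judged:
By the outcome, as a careful person would: the job done as asked, in the order asked, and still so for the second after the job is handed in, with the robot touching nothing.
It also fails if it takes over 99 s, if anything falls off the work surface, if the arm or the gripper's body presses on something with over 40 N, if the wrist force passes 120 N, or if a joint passes its speed limit or range.

ROBOT

A 6-joint arm with a two-finger parallel gripper is mounted at the origin on a cart in front of the work surface, level with it; the furniture and walls round the work are solid. World frame = base frame: x ahead of the robot, y to its left, z up, the work surface at z = 0. Lengths are in m, angles in degrees, forces in N, time in s.
With the tool pointing down it reaches from about 0.375 to 0.9 m from the base axis. Payload 3.1 kg.
Tool frame: the origin (TCP) lies midway between the tips of the shut fingers; the grasp point (between the pads) lies 19 mm behind it; z points along the fingers, y is the line along which they close (so a half turn about z gives the same grasp; the last joint's range is limited). The gripper opens to 87 mm and grips with 3 to 60 N. Pads are 19 mm wide; open, the fingers measure 117 mm over their backs; the gripper's body (75 mm by 190 mm) begins 51 mm behind the grasp point.
Start: joints at [66.091, 30.224, 82.088, -0, 67.689, -10.227], TCP at [0.148, 0.607, 0.223] pointing down, gripper open.
Joint ranges: [-176.69, 176.69], [-43.24, 126.21], [12.49, 139.97], [-82, 262], [0, 151.66], [-163.58, 163.58]. Speed limits (degrees/s): [159.86, 159.86, 180, 180, 180, 180].

INTERFACE

Orientations are given as a 3x3 rotation matrix whose columns are the frame's x, y, z axes.
In Python, from rig import read_state, optics, bot gives the robot as it stands. The module is installed in compiled form; this text tells all that it offers.
- The arm moves only by the tool send_rows, never from a script. Its argument "commands" is a list of rows, each a list of 7 numbers: the turn, a rotation vector about the tool's x, y, z in units of 5 degrees (1.0 is 5 degrees), then the shift along the tool's x, y, z in units of 30 mm (1.0 is 30 mm), then the opening, from 0 (shut) to 1 (fully open). In form: [[rx, ry, rz, tx, ty, tz, gripper], ...]. A call has 1 to 20 rows; each row is the pose to reach, as a shift and turn from the pose commanded when the call began, along the tool's axes at that moment; what a row does not reach only later rows make up. A row lasts 1/12 s, in which the tool goes at most 41.7 mm and 7.16 degrees, less where a joint would pass 70% of its speed; a pose out of reach is approached as far as the arm can. A call with a gripper value outside its range is refused whole. The fingers move at their own pace and stop on an object; the grip force is fixed at half the most. Time passes only in rows, so rows that repeat a pose let the fingers close. It gives the time, the measured TCP pose, the force, the opening and the grip force at its end, in the units of the state.
- read_state(): the state, without advancing time (a new reading comes with each control period).
- optics.capture(name): name is "side" or "top" or "wrist"; returns a dict with "image" (400x640x3 uint8, blue, green, red), "intrinsics" (3x3 intrinsics, pixels), "k1" (the pictures are not rectified: a ray, as slopes to the right and down, at radius r is drawn at 1 + k1 r^2 times it, then the intrinsics apply), "extrinsics" (4x4, takes a point from world to camera coordinates); the wrist camera has in their place "T_tool_cam" (4x4, takes a point from camera to tool coordinates, whose origin is the TCP and whose axes are the flange's). Camera axes: x right, y down, z forward; pixel columns grow to the right and rows downward; lengths in m; the calibration is good to about 2 mm. A picture is of the moment at which its call begins: read the wrist's pose just before it. There is no depth.
- bot.hand_in(): hands the job in; it is judged then, once.
The state is a dict: "time_s": time; "joint_positions": joint angles; "qvel": joint speeds; "tau": joint torques, N m; "position": TCP position; "tcp_rot": TCP orientation; "force": force on the tool from outside, world axes, zero at the start; "moment": the same for the moment, N m; "opening": opening from 0.0 (shut) to 1.0 (fully open); "grasp_force": force on a finger pad.
Only numpy, scipy, OpenCV 4.12 (cv2) and the standard library are available. Lean on these libraries where they do the work, as an engineer would, in place of code of your own. Each camera call takes 0.05 s, during which the arm holds its last target. There are 200 camera calls.

## Working session

There is one attempt and no reset: what is moved stays moved. The work goes in short steps, Python scripts to look and compute and a tool call to move; the robot and the scene stay as the last step left them, time stands still between calls to the robot, and variables do not carry over. Pictures are saved under pics/ and viewed, at most 14 in all, crops included, and the job is handed in when it is done.

Besides the shell and the picture viewer there is one more tool, called after "Call:" by a JSON object that holds its "api" and its "payload". send_rows: Moves the arm, as the interface text tells. Its arguments: {"type":"object","properties":{"commands":{"type":"array","items":{"type":"array","items":{"type":"number"}}}},"required":["commands"]}

```bash
mkdir -p pics
python3 - <<'E'
from rig import read_state, optics, bot
import cv2,numpy as np
np.set_printoptions(precision=4,suppress=True)
s=read_state();print(s)
for n in ("top","side","wrist"):
    c=optics.capture(n);cv2.imwrite(f"pics/{n}0.png",c["image"])
    print(n,{k:v for k,v in c.items() if k!="image"})
E
```

```text
{'time_s': 0.0, 'joint_positions': array([ 66.0893,  30.2784,  82.1561,  -0.0006,  67.6889, -10.2302]), 'qvel': array([-0.0459,  0.0277,  0.0747, -0.0197, -0.0041, -0.0313]), 'tau': array([  0.0008, -44.0047, -17.6594,   0.0635,   0.0582,  -0.0001]), 'position': array([0.1475, 0.6066, 0.2216]), 'tcp_rot': array([[-0.9716,  0.2365, -0.0009],
       [ 0.2365,  0.9716, -0.002 ],
       [ 0.0004, -0.0021, -1.    ]]), 'force': array([0.0983, 1.2183, 0.6487]), 'moment': array([ 0.0855, -0.0367, -0.0247]), 'grasp_force': 0.0, 'opening': 0.9996352547932147}
top {'intrinsics': array([[494.2693,   0.    , 318.7098],
       [  0.    , 494.2693, 203.9742],
       [  0.    ,   0.    ,   1.    ]]), 'k1': 0.016064136610827767, 'extrinsics': array([[-0.0077, -1.    , -0.0025, -0.103 ],
       [-0.9978,  0.0078, -0.0663,  0.5325],
       [ 0.0664,  0.0019, -0.9978,  1.2273],
       [ 0.    ,  0.    ,  0.    ,  1.    ]])}
side {'intrinsics': array([[364.043 ,   0.    , 320.5231],
       [  0.    , 364.043 , 197.9057],
       [  0.    ,   0.    ,   1.    ]]), 'k1': 0.003610953634158062, 'extrinsics': array([[ 0.9071, -0.4206,  0.0182, -0.5306],
       [-0.1789, -0.4244, -0.8876,  0.0798],
       [ 0.3811,  0.8019, -0.4602,  0.7702],
       [ 0.    ,  0.    ,  0.    ,  1.    ]])}
wrist {'intrinsics': array([[285.8828,   0.    , 317.54  ],
       [  0.    , 285.8828, 207.5834],
       [  0.    ,   0.    ,   1.    ]]), 'k1': -0.025605620875514663, 'T_tool_cam': array([[-0.0009, -0.9707, -0.2405,  0.0659],
       [ 1.    , -0.0009, -0.0001,  0.0005],
       [-0.0001, -0.2405,  0.9707, -0.1619],
       [ 0.    ,  0.    ,  0.    ,  1.    ]])}
```

View pics/top0.png

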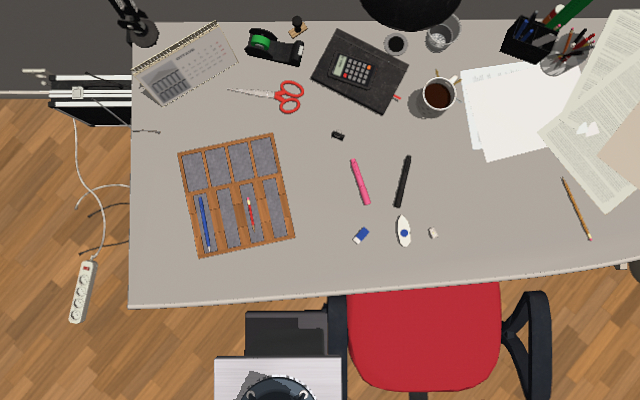

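View pics/side0.png

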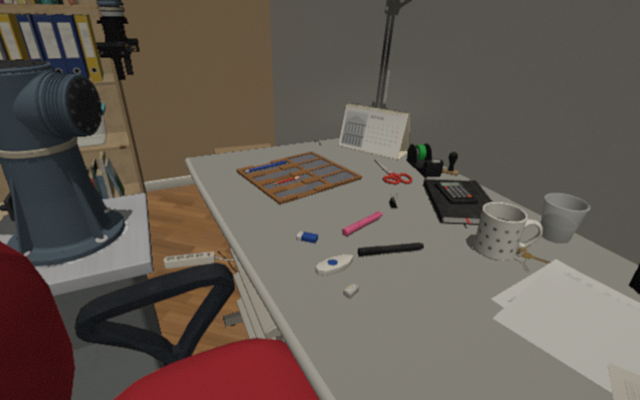

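Run:
```python
import cv2,numpy as np
a=cv2.imread("pics/top0.png")
A=cv2.resize(a[120:265,170:300],None,fx=4,fy=4,interpolation=cv2.INTER_CUBIC)
B=cv2.resize(a[120:265,325:445],None,fx=4,fy=4,interpolation=cv2.INTER_CUBIC)
A=A[:, :] ;im=np.hstack([A,B]); print(im.shape)
cv2.imwrite("pics/crop1.png",cv2.resize(im,(800,int(im.shape[0]*.8))));
```

```text
(580, 1000, 3)
```

View pics/crop1.png

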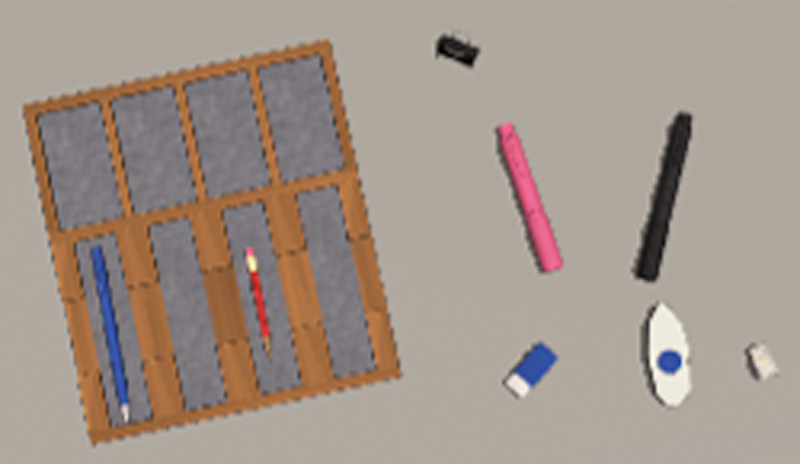

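```bash
cat > h.py <<'E'
from rig import read_state, optics, bot
import cv2,numpy as np
from scipy.spatial.transform import Rotation as R
np.set_printoptions(precision=4,suppress=True)
def cam(n,save=None):
    s=read_state(); c=optics.capture(n)
    if n=="wrist":
        T=np.eye(4);T[:3,:3]=s["tcp_rot"];T[:3,3]=s["position"];c["E"]=np.linalg.inv(T@c["T_tool_cam"])
    else: c["E"]=c["extrinsics"]
    if save: cv2.imwrite(f"pics/{save}.png",c["image"]); np.savez(f"pics/{save}.npz",**{k:v for k,v in c.items()})
    return c
def load(save): return dict(np.load(f"pics/{save}.npz"))
def rays(c,uv):
    p=cv2.undistortPoints(np.float64(uv).reshape(-1,1,2),c["intrinsics"],np.array([float(c["k1"]),0,0,0]))[:,0]
    W=np.linalg.inv(c["E"]); return W[:3,3],np.c_[p,np.ones(len(p))]@W[:3,:3].T
def unproj(c,uv,z):
    o,d=rays(c,uv); return (o+d*((z-o[2])/d[:,2])[:,None])[:,:2]
def proj(c,P):
    r,_=cv2.Rodrigues(c["E"][:3,:3]); return cv2.projectPoints(np.float64(P).reshape(-1,3),r,c["E"][:3,3],c["intrinsics"],np.array([float(c["k1"]),0,0,0]))[0][:,0]
def tri(views):  # [(cam,uv)] -> point, residual
    A=np.zeros((3,3));b=np.zeros(3);L=[]
    for c,uv in views:
        o,d=rays(c,[uv]);d=d[0]/np.linalg.norm(d);M=np.eye(3)-np.outer(d,d);A+=M;b+=M@o;L.append((o,M))
    p=np.linalg.solve(A,b); return p,[np.linalg.norm(M@(p-o)) for o,M in L]
def blobs(c,roi,thr=22,amin=20):
    im=cv2.cvtColor(c["image"],cv2.COLOR_BGR2LAB).astype(float);x0,y0,x1,y1=roi
    s=im[y0:y1,x0:x1];d=np.linalg.norm((s-np.median(s.reshape(-1,3),0))*[.6,1.5,1.5],axis=2)
    n,l,st,ce=cv2.connectedComponentsWithStats((d>thr).astype(np.uint8))
    out=[]
    for i in range(1,n):
        if st[i,4]>=amin:
            v,u=np.nonzero(l==i);out.append((np.c_[u+x0,v+y0],s[l==i].mean(0)))
    return out
def rect(xy):
    (cx,cy),(w,h),a=cv2.minAreaRect(np.float32(xy*1000))
    if w<h:w,h,a=h,w,a+90
    return np.array([cx,cy,w,h,(a+90)%180-90])
# yaw: long side direction vs world x
def goto(x,y,z,yaw,op):
    """row for tool pointing down, closing axis y at world angle yaw(deg; line), gives nearest turn"""
    s=read_state();T=s["tcp_rot"]
    best=None
    for k in (0,180):
        t=np.radians(yaw+k);Y=np.array([np.cos(t),np.sin(t),0]);Z=np.array([0,0,-1.]);D=np.c_[np.cross(Y,Z),Y,Z]
        rv=R.from_matrix(T.T@D).as_rotvec(degrees=True)
        if best is None or np.linalg.norm(rv)<np.linalg.norm(best): best=rv
    sh=T.T@(np.array([x,y,z])-s["position"])
    print("row",[*np.round(best/5,2).tolist(),*np.round(sh*1000/30,2).tolist(),op],"rows>=",round(max(np.linalg.norm(sh)/.0417,np.linalg.norm(best)/7.16),1))
E
python3 - <<'E'
from h import *
c=cam("top","t1")
for uv,col in blobs(c,(300,120,450,260)):
    print(len(uv),col.round(),uv.mean(0).round(1),rect(unproj(c,uv,0.008)))
im=c["image"];hsv=cv2.cvtColor(im,cv2.COLOR_BGR2HSV)
m=np.zeros(im.shape[:2],np.uint8);m[125:265,165:305]=1
b=((hsv[...,0]<18)&(hsv[...,1]>90)).astype(np.uint8)*m
v,u=np.nonzero(b);print("tray",rect(unproj(c,np.c_[u,v],0.011)))
E
```

```text
92 [ 56. 129. 130.] [337.3 135.3] [ 708.3369 -155.9457   34.0115   18.8184   70.8966]
407 [ 54. 129. 130.] [401.8 181.8] [ 590.078  -319.6299  137.9712   20.876   -14.95  ]
385 [133. 169. 132.] [359.5 182.1] [ 589.3037 -210.7909  123.5251   21.7411   17.6528]
360 [191. 130. 128.] [402.3 230.7] [ 463.5337 -317.2672   79.1969   36.2799    3.6118]
143 [121. 139.  98.] [360.9 234.7] [ 452.8573 -212.0144   45.3378   22.5559  -40.5074]
48 [166. 129. 135.] [431.4 233.3] [ 456.891  -389.6289   25.8092   17.0475   37.6494]
tray [557.5274 103.6118 274.6959 249.4036  11.8497]
```

```bash
python3 - <<'E'
s=open('h.py').read().split("def goto")[0]+'''def goto(x,y,z,yaw,op):
    """row for tool pointing down, closing axis at world angle yaw (a line); picks the half turn with least joint 6"""
    s=read_state();T=s["tcp_rot"];j1=np.degrees(np.arctan2(y,x))
    yaw=min((yaw+k for k in (-360,-180,0,180,360)),key=lambda a:abs(j1-a));t=np.radians(yaw)
    Y=np.array([np.cos(t),np.sin(t),0]);Z=np.array([0,0,-1.]);D=np.c_[np.cross(Y,Z),Y,Z]
    rv=R.from_matrix(T.T@D).as_rotvec(degrees=True);sh=T.T@(np.array([x,y,z])-s["position"])
    print("yaw",round(yaw,1),"row",[*np.round(rv/5,2).tolist(),*np.round(sh*1000/30,2).tolist(),op],"rows>=",round(max(np.linalg.norm(sh)/.0417,np.linalg.norm(rv)/7.16),1))
'''
open('h.py','w').write(s)
E
python3 -c "
from h import *
goto(.46,-.28,.14,-40.5,1)"
```

```text
yaw -40.5 row [-0.01, 0.01, 23.36, -17.11, -26.26, 2.76, 1] rows>= 22.6
```

Call:
{"api": "send_rows", "payload": {"commands": [[0,0,12,-13,-10.8,0,1],[0,0,12,-13,-10.8,0,1],[0,0,12,-13,-10.8,0,1],[0,0,12,-13,-10.8,0,1],[0,0,12,-13,-10.8,0,1],[0,0,12,-13,-10.8,0,1],[0,0,12,-13,-10.8,0,1],[0,0,12,-13,-10.8,0,1],[0,0,12,-13,-10.8,0,1],[0,0,12,-13,-10.8,0,1],[0,0,23.36,-17.1,-26.3,2.7,1],[0,0,23.36,-17.1,-26.3,2.7,1],[0,0,23.36,-17.1,-26.3,2.7,1],[0,0,23.36,-17.1,-26.3,2.7,1],[0,0,23.36,-17.1,-26.3,2.7,1],[0,0,23.36,-17.1,-26.3,2.7,1],[0,0,23.36,-17.1,-26.3,2.7,1],[0,0,23.36,-17.1,-26.3,2.7,1],[0,0,23.36,-17.1,-26.3,2.7,1],[0,0,23.36,-17.1,-26.3,2.7,1]]}}

```text
time_s: 1.87
position: [0.443, -0.1391, 0.1624]
tcp_rot: [[0.65, 0.76, 0.0], [0.76, -0.65, 0.0], [0.0, 0.0, -1.0]]
force: [1.2, 1.0, 0.1]
opening: 1.001
grasp_force: 0.0
```

```bash
python3 -c "
from h import *
print(read_state()['joint_positions'])
goto(.46,-.28,.14,-40.5,1)"
```

```text
[-31.2705  23.4675 108.226    0.012   48.2975   9.2516]
yaw -40.5 row [0.0, -0.0, -0.01, -3.2, 3.48, 0.75, 1] rows>= 3.4
```

Call:
{"api": "send_rows", "payload": {"commands": [[0,0,0,-3.2,3.5,0.75,1],[0,0,0,-3.2,3.5,0.75,1],[0,0,0,-3.2,3.5,0.75,1],[0,0,0,-3.2,3.5,0.75,1],[0,0,0,-3.2,3.5,0.75,1],[0,0,0,-3.2,3.5,0.75,1]]}}

```text
time_s: 2.37
position: [0.4603, -0.2789, 0.1396]
tcp_rot: [[0.651, 0.759, -0.001], [0.759, -0.651, 0.001], [0.0, -0.001, -1.0]]
force: [-0.5, 1.0, 0.7]
opening: 1.001
grasp_force: 0.0
```

```bash
python3 -c "
from h import *
s=read_state();print(s['position'],s['qvel'])
c=cam('wrist','w1')
goto(.46,-.21,.14,-40.5,1)
for uv,col in blobs(c,(0,0,640,400),amin=100):
    print(len(uv),col.round(),uv.mean(0).round(1),rect(unproj(c,uv,0.010)))
"
```

```text
[ 0.4603 -0.2789  0.1396] [ 2.1688 -1.3145  2.8653  0.3299  0.5584  0.2625]
yaw -40.5 row [-0.02, -0.0, -0.01, 1.71, -1.46, -0.01, 1] rows>= 1.6
203763 [144. 129. 130.] [340.4 218.8] [ 435.1399 -308.7879  854.0065  462.5121  -40.5807]
2688 [233. 128. 132.] [187.2 107.1] [ 422.6063 -129.9971   67.3621   50.7545   45.2331]
753 [233. 128. 132.] [319.  159.6] [ 488.2085 -245.5028   33.9618   26.4916   49.3322]
670 [102. 135. 103.] [274.8 156.3] [ 457.3342 -214.8114   32.8552   19.9075  -40.7823]
150 [195. 129. 133.] [253. 156.] [ 440.6311 -200.3362   16.2841    8.1231   46.5092]
```

View pics/w1.png

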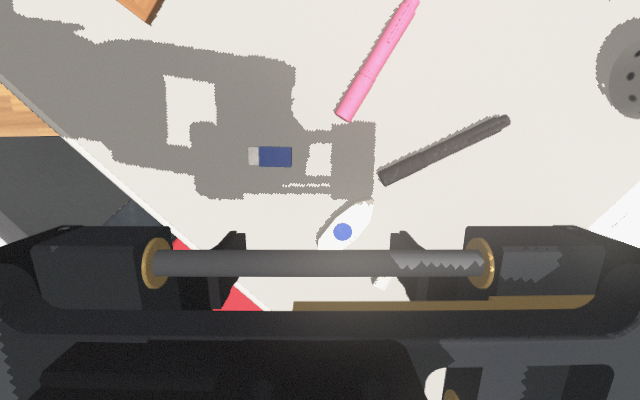

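```bash
python3 -c "
from h import *
goto(.4,-.35,.14,-40.5,1)"
```

```text
yaw -40.5 row [-0.02, -0.0, -0.01, -3.14, 0.05, -0.01, 1] rows>= 2.3
```

Call:
{"api": "send_rows", "payload": {"commands": [[0,0,0,-3.1,0,0,1],[0,0,0,-3.1,0,0,1],[0,0,0,-3.1,0,0,1],[0,0,0,-3.1,0,0,1],[0,0,0,-3.1,0,0,1],[0,0,0,-3.1,0,0,1]]}}

```text
time_s: 2.92
position: [0.4008, -0.3468, 0.1402]
tcp_rot: [[0.648, 0.762, -0.0], [0.762, -0.648, 0.001], [0.001, -0.001, -1.0]]
force: [0.4, 0.7, 1.1]
opening: 1.0
grasp_force: 0.0
```

```bash
python3 -c "
from h import *
s=read_state();print(s['position'],s['qvel'])
c=cam('wrist','w2')
cv2.imwrite('pics/w2c.png',cv2.resize(c['image'][0:270,120:520],None,fx=2,fy=2))"
```

```text
[ 0.4008 -0.3468  0.1402] [ 0.5327  0.1517 -0.2508 -0.3388 -0.0821 -0.2832]
```

View pics/w2c.png

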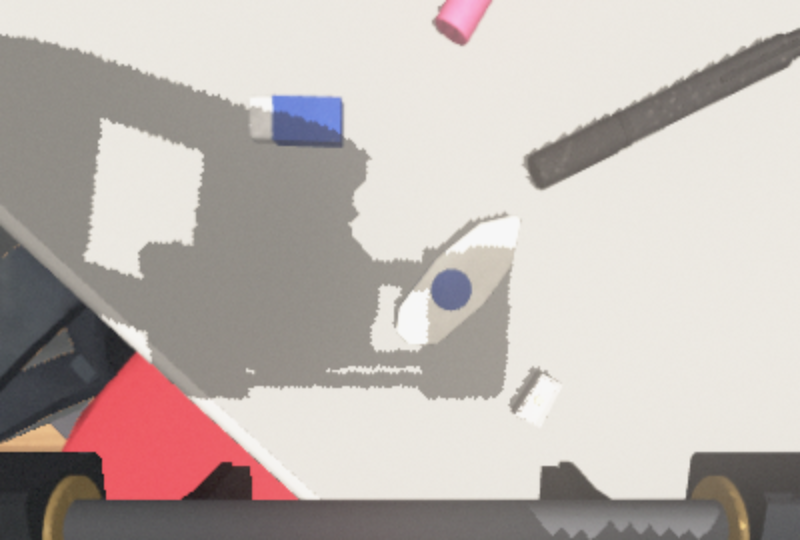

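```bash
python3 -c "
from h import *
a,b,t=load('w1'),load('w2'),load('t1')
C=lambda u,v:(120+u/2,v/2)
print('er BL',tri([(a,(248.5,147)),(b,C(249,96))]));print('er BR',tri([(a,(292,147)),(b,C(343,96))]))
print('spot',tri([(a,(342.5,232)),(b,C(451,290))]),tri([(a,(342.5,232)),(b,C(451,290)),(t,(404,232.5))]))
print('sharp top/w2',tri([(b,C(540,398)),(t,(431.6,233))]))
print('er top/w2',tri([(b,C(296,117)),(t,(360.7,234.7))]))
print('er corners z.012',unproj(b,[C(249,96),C(343,96),C(343,138),C(249,138)],.012),unproj(a,[(248.5,147),(292,147),(292,167),(248.5,167)],.012))
print('marker end w2',unproj(b,[C(533,172)],.008),'sharp', unproj(b,[C(538,367),C(562,382),C(540,427),C(516,412)],.012))
print('tape tips',unproj(b,[C(520,217),C(400,343),C(398,310),C(418,345)],.010))
"
```

```text
er BL (array([ 0.4435, -0.1909,  0.0112]), [np.float64(0.00023494695496355632), np.float64(0.00023494695496367534)])
er BR (array([ 0.4765, -0.2194,  0.0113]), [np.float64(7.684476848249278e-05), np.float64(7.68447684826458e-05)])
spot (array([ 0.4585, -0.32  ,  0.014 ]), [np.float64(3.907320663912344e-05), np.float64(3.9073206639010356e-05)]) (array([ 0.4584, -0.3204,  0.0137]), [np.float64(0.00029945932819453835), np.float64(0.0003487665038763027), np.float64(0.0006292951504044293)])
sharp top/w2 (array([ 0.4571, -0.3845,  0.0379]), [np.float64(0.0007110220873269049), np.float64(0.0007110220873268026)])
er top/w2 (array([ 0.4537, -0.2122,  0.0129]), [np.float64(4.8919527119076436e-08), np.float64(4.891952695562825e-08)])
er corners z.012 [[ 0.4433 -0.191 ]
 [ 0.4763 -0.2195]
 [ 0.4643 -0.2331]
 [ 0.4308 -0.2042]] [[ 0.4438 -0.1912]
 [ 0.4766 -0.2195]
 [ 0.4634 -0.2342]
 [ 0.4301 -0.2055]]
marker end w2 [[ 0.5243 -0.3029]] sharp [[ 0.4682 -0.3791]
 [ 0.473  -0.3934]
 [ 0.4498 -0.4052]
 [ 0.4451 -0.3906]]
tape tips [[ 0.5063 -0.3151]
 [ 0.4222 -0.324 ]
 [ 0.4322 -0.3107]
 [ 0.4285 -0.3308]]
```

```bash
python3 -c "
from h import *
goto(.4535,-.2125,.05,-40.8,1)
goto(.4535,-.2125,.004,-40.8,1)"
```

```text
yaw -40.8 row [-0.01, -0.01, 0.09, 4.54, -1.57, 3.01, 1] rows>= 4.1
yaw -40.8 row [-0.01, -0.01, 0.09, 4.54, -1.56, 4.54, 1] rows>= 4.8
```

Call:
{"api": "send_rows", "payload": {"commands": [[0,0,0.1,4.55,-1.55,2,1],[0,0,0.1,4.55,-1.55,2,1],[0,0,0.1,4.55,-1.55,2,1],[0,0,0.1,4.55,-1.55,2,1],[0,0,0.1,4.55,-1.55,3.3,1],[0,0,0.1,4.55,-1.55,4.2,1],[0,0,0.1,4.55,-1.55,4.55,1],[0,0,0.1,4.55,-1.55,4.55,1],[0,0,0.1,4.55,-1.55,4.55,0],[0,0,0.1,4.55,-1.55,4.55,0],[0,0,0.1,4.55,-1.55,4.55,0],[0,0,0.1,4.55,-1.55,4.55,0],[0,0,0.1,4.55,-1.55,4.55,0],[0,0,0.1,4.55,-1.55,4.55,0]]}}

```text
time_s: 4.13
position: [0.4537, -0.2152, 0.0041]
tcp_rot: [[0.656, 0.755, 0.001], [0.755, -0.656, -0.001], [0.0, 0.001, -1.0]]
force: [0.8, 0.2, -0.1]
opening: 0.633
grasp_force: 0.0
```

Call:
{"api": "send_rows", "payload": {"commands": [[0,0,0,0,0,0,0],[0,0,0,0,0,0,0],[0,0,0,0,0,0,0],[0,0,0,0,0,0,0],[0,0,0,0,0,0,0],[0,0,0,0,0,-1,0],[0,0,0,0,0,-2,0],[0,0,0,0,0,-3.5,0],[0,0,0,0,0,-4,0]]}}

```text
time_s: 4.88
position: [0.4549, -0.2157, 0.1269]
tcp_rot: [[0.656, 0.755, 0.004], [0.755, -0.656, -0.003], [0.0, 0.005, -1.0]]
force: [0.7, -0.1, -0.6]
opening: 0.474
grasp_force: 30.0
```

```bash
python3 -c "
from h import *
s=read_state();print(s['joint_positions'])
goto(.55,.02,.14,11.85,0)"
```

```text
[-38.1093  29.3025 104.8122   0.013   45.6088   2.8594]
yaw 11.8 row [0.05, 0.02, -10.57, 8.01, -2.76, -0.45, 0] rows>= 7.4
```

Call:
{"api": "send_rows", "payload": {"commands": [[0,0,-10.5,8,-2.8,-0.5,0],[0,0,-10.5,8,-2.8,-0.5,0],[0,0,-10.5,8,-2.8,-0.5,0],[0,0,-10.5,8,-2.8,-0.5,0],[0,0,-10.5,8,-2.8,-0.5,0],[0,0,-10.5,8,-2.8,-0.5,0],[0,0,-10.5,8,-2.8,-0.5,0],[0,0,-10.5,8,-2.8,-0.5,0],[0,0,-10.5,8,-2.8,-0.5,0],[0,0,-10.5,8,-2.8,-0.5,0],[0,0,-10.5,8,-2.8,-0.5,0]]}}

```text
time_s: 5.8
position: [0.5472, 0.0211, 0.1384]
tcp_rot: [[-0.198, 0.98, -0.001], [0.98, 0.198, 0.0], [0.0, -0.001, -1.0]]
force: [0.4, 0.5, 0.8]
opening: 0.479
grasp_force: 30.0
```

```bash
python3 -c "
from h import *
s=read_state();print(s['position'],s['qvel'])
c=cam('wrist','w3')
cv2.imwrite('pics/w3c.png',cv2.resize(c['image'][0:300,120:520],None,fx=2,fy=2))"
```

```text
[0.5472 0.0211 0.1384] [-0.4207 -0.0529 -0.1234  0.1518 -0.0787 -0.1565]
```

View pics/w3c.png

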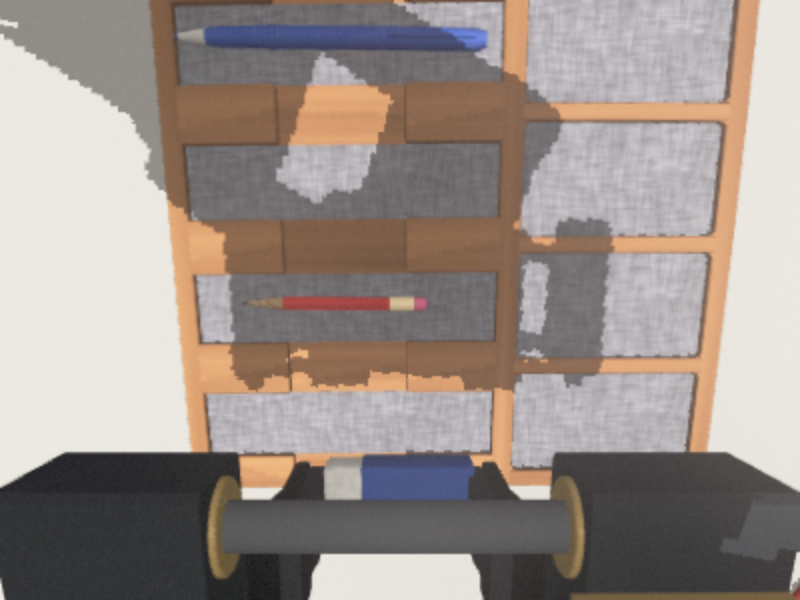

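```bash
cat > tray.py <<'E'
from h import *
from scipy.optimize import least_squares
c=load('w3')
P=np.array([(-129,47,186,145),(23,47,500,143),(-129,13,188,220),(23,13,498,217),(-129,-13,196,275),(23,-13,496,272),(-129,-47,202,341),(23,-47,495,341),(32,56,524,121),(129,56,725,122),(32,4,519,236),(129,4,716,238),(32,-4,517,251),(129,-4,710,252),(32,-56,514,356),(129,-56,702,358),(32,-64,513,373),(129,-64,697,372)],float)
uv=np.c_[120+P[:,2]/2,P[:,3]/2]
def W(q,L,z): 
    t=q[2];L=np.atleast_2d(L)/1000;return np.c_[q[0]+L[:,0]*np.cos(t)-L[:,1]*np.sin(t),q[1]+L[:,0]*np.sin(t)+L[:,1]*np.cos(t),np.full(len(L),z)]
f=lambda q:(proj(c,W(q,P[:,:2],q[3]))-uv).ravel()
r=least_squares(f,[.5575,.1036,.2068,.011],loss='soft_l1');q=r.x
print(q,np.degrees(q[2]),'rms px',np.sqrt((f(q)**2).mean()))
t=load('t1')
for n,L in dict(p3=(80.5,-30),p4=(80.5,-90),p1=(80.5,90),g2=(-53,30)).items(): print(n,W(q,L,.011))
np.save('tray.npy',q)
E
python3 tray.py; python3 -c "
from h import *
c=load('w3'); C=lambda u,v:(120+u/2,v/2)
s=read_state();T=s['tcp_rot'];p=s['position']
print(T.T@(np.r_[0,0,0])) 
# eraser far edge in hand, at its top plane (approx tool z -8mm)
d=unproj(c,[C(325,458),C(472,458)],p[2]+.008);print((np.c_[d,[p[2]+.008]*2]-p)@T)
"
```

```text
[0.559  0.105  0.2049 0.0067] 11.741507623773396 rms px 0.7200060707519741
p3 [[0.6439 0.0921 0.011 ]]
p4 [[0.6562 0.0333 0.011 ]]
p1 [[0.6195 0.2095 0.011 ]]
g2 [[0.501  0.1236 0.011 ]]
[0. 0. 0.]
[[ 0.0157 -0.0201 -0.008 ]
 [ 0.0157  0.0214 -0.008 ]]
```

```bash
python3 -c "
from h import *
goto(.6445,.0890,.10,11.74,0)"
```

```text
yaw 11.7 row [-0.01, -0.0, -0.07, 1.58, 3.63, 1.28, 0] rows>= 3.0
```

Call:
{"api": "send_rows", "payload": {"commands": [[0,0,-0.1,1.6,3.6,1.3,0],[0,0,-0.1,1.6,3.6,1.3,0],[0,0,-0.1,1.6,3.6,1.3,0],[0,0,-0.1,1.6,3.6,1.3,0],[0,0,-0.1,1.6,3.6,1.3,0],[0,0,-0.1,1.6,3.6,1.3,0]]}}

```text
time_s: 6.35
position: [0.6427, 0.0893, 0.099]
tcp_rot: [[-0.207, 0.978, -0.002], [0.978, 0.207, -0.0], [0.0, -0.002, -1.0]]
force: [-0.3, 1.2, 0.4]
opening: 0.481
grasp_force: 30.0
```

```bash
cat >> tray.py <<'E'
c2=cam('wrist','w4');g=cv2.cvtColor(c2['image'],cv2.COLOR_BGR2GRAY)
print(read_state()['qvel'])
b=c2['image'].astype(float);h4=cv2.cvtColor(c2['image'],cv2.COLOR_BGR2HSV);h3=cv2.cvtColor(c['image'],cv2.COLOR_BGR2HSV)
p=proj(c2,W(q,P[:,:2],q[3])).astype(np.float32)
print(p.round(1).tolist())
im=c2['image'].copy()
for x,y in p: cv2.circle(im,(int(round(x)),int(round(y))),1,(0,255,0),-1)
cv2.imwrite('pics/w4c.png',cv2.resize(im[0:300,60:460],None,fx=2,fy=2,interpolation=cv2.INTER_NEAREST))
E
python3 tray.py|tail -2; python3 -c "
from h import *
goto(.6445,.0890,.011,11.74,0)"
```

```text
[-0.2915 -1.0476  0.3983  0.023  -0.1665  0.0343]
[[80.19999694824219, 121.69999694824219], [253.39999389648438, 120.80000305175781], [87.0999984741211, 161.0], [255.3000030517578, 160.8000030517578], [92.30000305175781, 189.5], [256.70001220703125, 189.89999389648438], [98.9000015258789, 224.89999389648438], [258.3999938964844, 225.8000030517578], [263.5, 109.69999694824219], [377.8999938964844, 110.0999984741211], [265.8999938964844, 171.10000610351562], [374.8999938964844, 171.39999389648438], [266.20001220703125, 180.0], [374.5, 180.39999389648438], [268.3999938964844, 235.0], [371.70001220703125, 235.39999389648438], [268.79998779296875, 243.0], [371.29998779296875, 243.39999389648438]]
yaw 11.7 row [-0.02, -0.0, 0.04, -0.02, 0.07, 2.95, 0] rows>= 2.1
```

View pics/w4c.png

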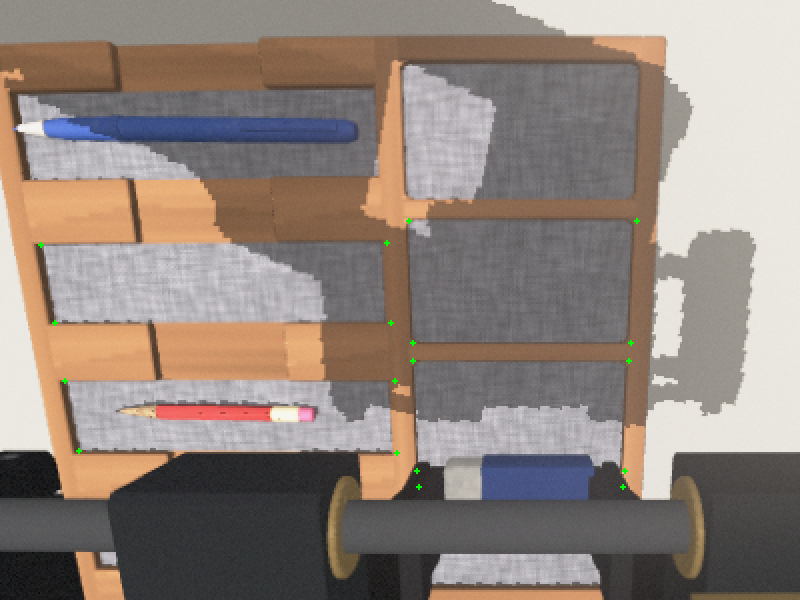

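```bash
sed -i '/^c2=cam/,$d' tray.py
cat >> tray.py <<'E'
c2=load('w4')
Q=np.array([(-129,47,42,246),(23,47,386,243),(-129,13,55,323),(23,13,390,322),(-129,-13,67,381),(23,-13,395,381),(32,56,409,220),(129,56,636,221),(32,4,411,342),(129,4,632,343),(32,-4,414,361),(129,-4,628,361)],float)
uv2=np.c_[60+Q[:,2]/2,Q[:,3]/2]
f2=lambda q:np.r_[f(q),(proj(c2,W(q,Q[:,:2],q[3]))-uv2).ravel()]
r=least_squares(f2,q,loss='soft_l1');q=r.x
print('joint',q,np.degrees(q[2]),np.sqrt((f2(q)**2).mean()))
for n,L in dict(p3=(80.5,-30),p4=(80.5,-90),p1=(80.5,90),g2=(-53,30)).items(): print(n,W(q,L,.011))
print('pen tail z',tri([(c,(120+486/2,40/2)),(c2,(60+356/2,131/2))]),'pencil end',tri([(c,(120+426/2,303/2)),(c2,(60+315/2,414/2))]))
np.save('tray.npy',q)
E
python3 tray.py|tail -6
```

```text
joint [0.5592 0.1049 0.206  0.0063] 11.801005607933723 0.6648718938065651
p3 [[0.6442 0.092  0.011 ]]
p4 [[0.6564 0.0332 0.011 ]]
p1 [[0.6196 0.2094 0.011 ]]
g2 [[0.5012 0.1234 0.011 ]]
pen tail z (array([0.5537, 0.1958, 0.0101]), [np.float64(0.00016351559431771061), np.float64(0.0001635155943176518)]) pencil end (array([0.5519, 0.0747, 0.0089]), [np.float64(0.00025794113938272983), np.float64(0.0002579411393827801)])
```

Call:
{"api": "send_rows", "payload": {"commands": [[0,0,0,0,0.05,1,0],[0,0,0,0,0.05,2,0],[0,0,0,0,0.05,2.6,0],[0,0,0,0,0.05,2.92,0],[0,0,0,0,0.05,2.92,0],[0,0,0,0,0.05,2.95,0],[0,0,0,0,0.05,2.95,0.62],[0,0,0,0,0.05,2.95,0.62],[0,0,0,0,0.05,2.95,0.62],[0,0,0,0,0.05,2.95,0.62]]}}

```text
time_s: 7.23
position: [0.6458, 0.0904, 0.0121]
tcp_rot: [[-0.208, 0.978, 0.002], [0.978, 0.208, -0.0], [-0.0, 0.002, -1.0]]
force: [-0.1, -0.8, 0.1]
opening: 0.606
grasp_force: 0.0
```

```bash
python3 -c "
from h import *
goto(.459,-.395,.12,27,.8)"
```

```text
yaw 27 row [0.02, 0.01, -3.0, -14.53, -9.46, -3.6, 0.8] rows>= 12.7
```

Call:
{"api": "send_rows", "payload": {"commands": [[0,0,0,0,0,-1,0.62],[0,0,0,0,0,-2.2,0.62],[0,0,-3,-14.6,-9.5,-3.6,0.8],[0,0,-3,-14.6,-9.5,-3.6,0.8],[0,0,-3,-14.6,-9.5,-3.6,0.8],[0,0,-3,-14.6,-9.5,-3.6,0.8],[0,0,-3,-14.6,-9.5,-3.6,0.8],[0,0,-3,-14.6,-9.5,-3.6,0.8],[0,0,-3,-14.6,-9.5,-3.6,0.8],[0,0,-3,-14.6,-9.5,-3.6,0.8],[0,0,-3,-14.6,-9.5,-3.6,0.8],[0,0,-3,-14.6,-9.5,-3.6,0.8],[0,0,-3,-14.6,-9.5,-3.6,0.8],[0,0,-3,-14.6,-9.5,-3.6,0.8],[0,0,-3,-14.6,-9.5,-3.6,0.8],[0,0,-3,-14.6,-9.5,-3.6,0.8],[0,0,-3,-14.6,-9.5,-3.6,0.8],[0,0,-3,-14.6,-9.5,-3.6,0.8]]}}

```text
time_s: 8.73
position: [0.4575, -0.3965, 0.1191]
tcp_rot: [[-0.454, 0.891, -0.0], [0.891, 0.454, 0.001], [0.001, 0.0, -1.0]]
force: [-0.8, -0.4, -0.2]
opening: 0.798
grasp_force: 0.0
```

```bash
python3 -c "
from h import *
print(read_state()['qvel'])
c=cam('wrist','w5');t=cam('top','t2')
A=cv2.resize(c['image'][0:260,180:480],(600,520));B=cv2.resize(t['image'][125:255,180:230+20],(200,371))
B=cv2.resize(t['image'][130:200,180:280],(200,140),interpolation=2)
B=np.vstack([B,np.zeros((380,200,3),np.uint8)])
cv2.imwrite('pics/w5c.png',np.hstack([A,B]))"
```

```text
[ 1.5732  0.0186  0.7981  0.0427 -0.0612 -0.0723]
```

View pics/w5c.png

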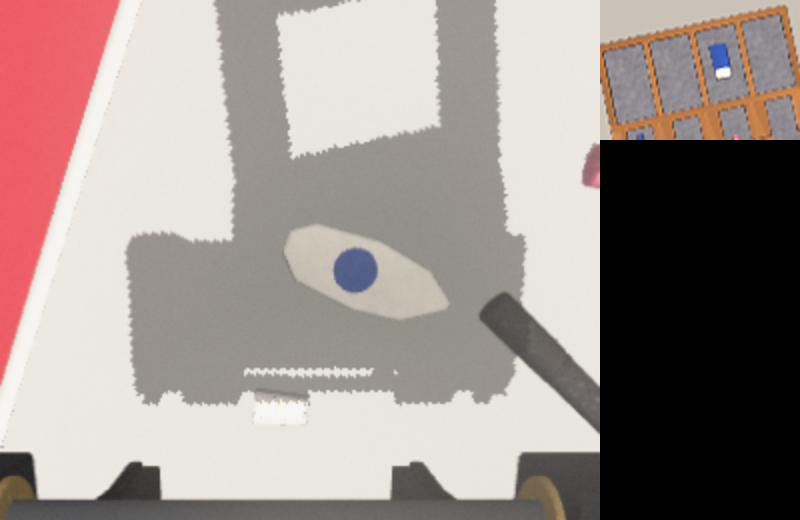

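```bash
python3 -c "
from h import *
b,c,t=load('w2'),load('w5'),load('t1')
C=lambda u,v:(120+u/2,v/2)
D=lambda u,v:(180+u/2,v/2)
print('sharp',tri([(b,C(540,400)),(c,D(280,408))]))
print('near corners',tri([(b,C(540,427)),(c,D(253,425))]))
k=unproj(c,[D(253,398),D(308,400),D(306,425),D(253,425)],.012);print('sharp',k,k.mean(0))
print('spot',tri([(b,C(451,290)),(c,D(355,270))]))
print('tip',tri([(b,C(520,217)),(c,D(449,305))]))
print('tape tips',unproj(c,[D(449,305),D(285,245),D(291,264),D(315,225)],.010))
print('marker end',unproj(c,[D(490,305)],.008))
goto(*tri([(b,C(540,400)),(c,D(280,408))])[0][:2],.004,27,.6)
"
```

```text
sharp (array([ 0.458 , -0.3921,  0.016 ]), [np.float64(0.00044612780723009694), np.float64(0.0004461278072300553)])
near corners (array([ 0.4503, -0.4073,  0.007 ]), [np.float64(0.00035726771030056585), np.float64(0.0003572677103006118)])
sharp [[ 0.4442 -0.3942]
 [ 0.4682 -0.383 ]
 [ 0.4732 -0.3945]
 [ 0.4502 -0.4062]] [ 0.4589 -0.3945]
spot (array([ 0.4584, -0.3198,  0.0173]), [np.float64(7.661783151165555e-05), np.float64(7.661783151162377e-05)])
tip (array([ 0.5038, -0.3143,  0.0198]), [np.float64(0.0004694642199061348), np.float64(0.00046946421990615075)])
tape tips [[ 0.5062 -0.3132]
 [ 0.4256 -0.3241]
 [ 0.4319 -0.3303]
 [ 0.4337 -0.3102]]
marker end [[ 0.5241 -0.3042]]
yaw 27 row [-0.0, -0.02, 0.02, 0.1, 0.05, 3.83, 0.6] rows>= 2.8
```

Call:
{"api": "send_rows", "payload": {"commands": [[0,0,0,0.07,0.08,1,0.6],[0,0,0,0.07,0.08,2,0.6],[0,0,0,0.07,0.08,3,0.6],[0,0,0,0.07,0.08,3.6,0.6],[0,0,0,0.07,0.08,3.83,0.6],[0,0,0,0.07,0.08,3.83,0.6],[0,0,0,0.07,0.08,3.83,0],[0,0,0,0.07,0.08,3.83,0],[0,0,0,0.07,0.08,3.83,0],[0,0,0,0.07,0.08,3.83,0],[0,0,0,0.07,0.08,3.83,0],[0,0,0,0.07,0.08,3.83,0],[0,0,0,0.07,0.08,3.83,0],[0,0,0,0.07,0.08,3.83,0]]}}

```text
time_s: 10.0
position: [0.4593, -0.395, 0.0053]
tcp_rot: [[-0.454, 0.891, 0.001], [0.891, 0.454, -0.001], [-0.002, 0.0, -1.0]]
force: [-0.6, 0.9, 5.9]
opening: 0.289
grasp_force: 30.0
```

```bash
python3 -c "
from h import *
print(read_state()['grasp_force'])
goto(.6564,.0332,.12,11.8,0)"
```

```text
30.00087768654339
yaw 11.8 row [0.01, 0.02, 3.04, 9.73, 12.34, -3.84, 0] rows>= 11.6
```

Call:
{"api": "send_rows", "payload": {"commands": [[0,0,0,0,0,-1,0],[0,0,0,0,0,-2,0],[0,0,3.04,9.75,12.35,-3.85,0],[0,0,3.04,9.75,12.35,-3.85,0],[0,0,3.04,9.75,12.35,-3.85,0],[0,0,3.04,9.75,12.35,-3.85,0],[0,0,3.04,9.75,12.35,-3.85,0],[0,0,3.04,9.75,12.35,-3.85,0],[0,0,3.04,9.75,12.35,-3.85,0],[0,0,3.04,9.75,12.35,-3.85,0],[0,0,3.04,9.75,12.35,-3.85,0],[0,0,3.04,9.75,12.35,-3.85,0],[0,0,3.04,9.75,12.35,-3.85,0],[0,0,3.04,9.75,12.35,-3.85,0],[0,0,3.04,9.75,12.35,-3.85,0],[0,0,3.04,9.75,12.35,-3.85,0],[0,0,3.04,9.75,12.35,-3.85,0]]}}

```text
time_s: 11.42
position: [0.6551, 0.0338, 0.1191]
tcp_rot: [[-0.205, 0.979, -0.002], [0.979, 0.205, -0.0], [-0.0, -0.002, -1.0]]
force: [-0.0, -1.0, 0.0]
opening: 0.29
grasp_force: 30.0
```

```bash
python3 -c "
from h import *
s=read_state();print(s['grasp_force'],s['qvel'])
goto(.6564,.0332,.012,11.8,0)"
```

```text
29.99978126725182 [-1.4077 -0.1169  0.3904  0.1188 -0.0952 -0.0137]
yaw 11.8 row [-0.02, 0.0, 0.0, -0.03, 0.04, 3.57, 0] rows>= 2.6
```

Call:
{"api": "send_rows", "payload": {"commands": [[0,0,0,0,0.03,1.2,0],[0,0,0,0,0.03,2.4,0],[0,0,0,0,0.03,3.2,0],[0,0,0,0,0.03,3.5,0],[0,0,0,0,0.03,3.58,0],[0,0,0,0,0.03,3.58,0],[0,0,0,0,0.03,3.58,0],[0,0,0,0,0.03,3.58,0.5],[0,0,0,0,0.03,3.58,0.5],[0,0,0,0,0.03,3.58,0.5],[0,0,0,0,0.03,3.58,0.5],[0,0,0,0,0.03,3.58,0.5],[0,0,0,0,0.03,2.6,0.5],[0,0,0,0,0.03,1,0.5],[0,0,0,0,0.03,0,0.5]]}}

```text
time_s: 12.67
position: [0.6563, 0.0348, 0.1203]
tcp_rot: [[-0.205, 0.979, -0.002], [0.979, 0.205, 0.0], [0.001, -0.002, -1.0]]
force: [0.4, -0.2, 0.4]
opening: 0.5
grasp_force: 0.0
```

```bash
python3 -c "
from h import *
goto(.459,-.3185,.12,98,1)"
```

```text
yaw -82 row [-0.02, 0.01, 18.77, -10.18, -8.85, 0.02, 1] rows>= 13.1
```

```bash
python3 -c "
from h import *
c,t=load('w5'),load('t1');D=lambda u,v:(180+u/2,v/2)
k=unproj(c,[D(*p) for p in [(285,245),(317,225),(372,240),(430,270),(449,305),(400,320),(355,310),(298,280)]],.009)
print(k,rect(k))
uv=[b for b in blobs(t,(385,205,418,256)) ][0][0];x=unproj(t,uv,.009);print(len(uv),x.mean(0));u,s,v=np.linalg.svd(x-x.mean(0));print(np.degrees(np.arctan2(v[0,1],v[0,0])))
m=np.median(np.c_[1,1],0)
"
```

```text
[[ 0.4256 -0.3241]
 [ 0.4345 -0.3097]
 [ 0.46   -0.304 ]
 [ 0.4904 -0.3034]
 [ 0.5065 -0.3131]
 [ 0.4894 -0.3297]
 [ 0.4682 -0.3353]
 [ 0.4381 -0.3352]] [ 466.0295 -319.6164   81.1153   31.3934    1.1187]
20 [ 0.5261 -0.3047]
-93.76295913709086
```

```bash
python3 -c "
from h import *
goto(.466,-.319,.08,96.5,.8)"
```

```text
yaw -83.5 row [-0.02, 0.01, 19.07, -10.24, -8.62, 1.35, 0.8] rows>= 13.3
```

Call:
{"api": "send_rows", "payload": {"commands": [[0,0,19.05,-10.25,-8.6,0,0.8],[0,0,19.05,-10.25,-8.6,0,0.8],[0,0,19.05,-10.25,-8.6,0,0.8],[0,0,19.05,-10.25,-8.6,0,0.8],[0,0,19.05,-10.25,-8.6,0,0.8],[0,0,19.05,-10.25,-8.6,0,0.8],[0,0,19.05,-10.25,-8.6,0,0.8],[0,0,19.05,-10.25,-8.6,0,0.8],[0,0,19.05,-10.25,-8.6,0,0.8],[0,0,19.05,-10.25,-8.6,0,0.8],[0,0,19.05,-10.25,-8.6,0,0.8],[0,0,19.05,-10.25,-8.6,0,0.8],[0,0,19.05,-10.25,-8.6,1.35,0.8],[0,0,19.05,-10.25,-8.6,1.35,0.8],[0,0,19.05,-10.25,-8.6,1.35,0.8],[0,0,19.05,-10.25,-8.6,1.35,0.8],[0,0,19.05,-10.25,-8.6,1.35,0.8]]}}

```text
time_s: 14.08
position: [0.4682, -0.3198, 0.0803]
tcp_rot: [[0.993, 0.116, 0.002], [0.116, -0.993, -0.002], [0.002, 0.002, -1.0]]
force: [-0.2, -0.1, 0.2]
opening: 0.801
grasp_force: 0.0
```

```bash
python3 -c "
from h import *
c=cam('wrist','w6')
goto(.466,-.319,.0075,96.5,.8)
cv2.imwrite('pics/w6c.png',cv2.resize(c['image'][0:280,120:520],None,fx=2,fy=2))"
```

```text
yaw -83.5 row [0.03, -0.02, 0.03, -0.08, -0.04, 2.44, 0.8] rows>= 1.8
```

View pics/w6c.png

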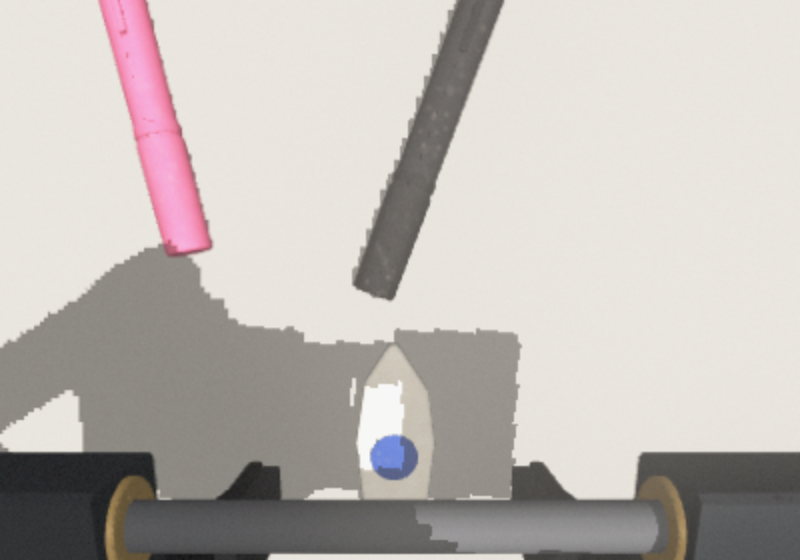

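Call:
{"api": "send_rows", "payload": {"commands": [[0,0,0,-0.07,-0.03,1,0.8],[0,0,0,-0.07,-0.03,2,0.8],[0,0,0,-0.07,-0.03,2.44,0.8],[0,0,0,-0.07,-0.03,2.44,0.6],[0,0,0,-0.07,-0.03,2.44,0],[0,0,0,-0.07,-0.03,2.44,0],[0,0,0,-0.07,-0.03,2.44,0],[0,0,0,-0.07,-0.03,2.44,0],[0,0,0,-0.07,-0.03,2.44,0],[0,0,0,-0.07,-0.03,2.44,0],[0,0,0,-0.07,-0.03,2.44,0],[0,0,0,-0.07,-0.03,2.44,0],[0,0,0,-0.07,-0.03,2.44,0],[0,0,0,-0.07,-0.03,2.44,0]]}}

```text
time_s: 15.3
position: [0.4656, -0.3189, 0.0068]
tcp_rot: [[0.993, 0.114, 0.001], [0.114, -0.993, -0.001], [0.001, 0.001, -1.0]]
force: [-0.8, -0.0, 6.7]
opening: 0.362
grasp_force: 30.0
```

```bash
python3 -c "
from h import *
print(read_state()['grasp_force'])
goto(.6196,.2094,.11,101.8,0)"
```

```text
30.01753425342031
yaw 101.8 row [-0.01, -0.02, 34.95, 7.12, -16.9, -3.45, 0] rows>= 24.4
```

Call:
{"api": "send_rows", "payload": {"commands": [[0,0,0,0,0,-1,0],[0,0,0,0,0,-2,0],[0,0,-1.06,7.1,-16.9,-3.45,0],[0,0,-1.06,7.1,-16.9,-3.45,0],[0,0,-1.06,7.1,-16.9,-3.45,0],[0,0,-1.06,7.1,-16.9,-3.45,0],[0,0,-1.06,7.1,-16.9,-3.45,0],[0,0,-1.06,7.1,-16.9,-3.45,0],[0,0,-1.06,7.1,-16.9,-3.45,0],[0,0,-1.06,7.1,-16.9,-3.45,0],[0,0,-1.06,7.1,-16.9,-3.45,0],[0,0,-1.06,7.1,-16.9,-3.45,0],[0,0,-1.06,7.1,-16.9,-3.45,0],[0,0,-1.06,7.1,-16.9,-3.45,0],[0,0,-1.06,7.1,-16.9,-3.45,0],[0,0,-1.06,7.1,-16.9,-3.45,0],[0,0,-1.06,7.1,-16.9,-3.45,0],[0,0,-1.06,7.1,-16.9,-3.45,0],[0,0,-1.06,7.1,-16.9,-3.45,0]]}}

```text
time_s: 16.88
position: [0.6177, 0.2078, 0.1088]
tcp_rot: [[0.979, 0.205, -0.003], [0.205, -0.979, -0.001], [-0.003, 0.001, -1.0]]
force: [0.5, -0.5, 0.4]
opening: 0.358
grasp_force: 30.0
```

```bash
python3 -c "
from h import *
s=read_state();print(s['grasp_force'],s['joint_positions'],np.degrees(np.arctan2(s['tcp_rot'][1,1],s['tcp_rot'][0,1])))
print(s['tcp_rot'].T@(np.array([.6196,.2094,.014])-s['position'])/.03)
c=cam('wrist','w7');cv2.imwrite('pics/w7c.png',cv2.resize(c['image'][40:280,120:520],None,fx=2,fy=2))"
```

```text
29.994908748194575 [ 8.8104 40.0189 83.2477 -0.0469 56.8858 87.0243] -78.18827705539665
[ 0.082  -0.0392  3.1593]
```

View pics/w7c.png

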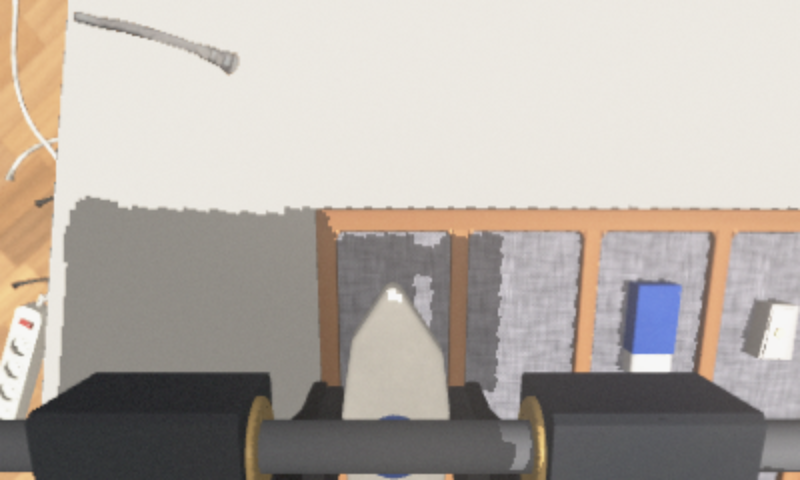

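Call:
{"api": "send_rows", "payload": {"commands": [[0,0,0,0.08,-0.04,1.2,0],[0,0,0,0.08,-0.04,2.3,0],[0,0,0,0.08,-0.04,2.9,0],[0,0,0,0.08,-0.04,3.15,0],[0,0,0,0.08,-0.04,3.18,0],[0,0,0,0.08,-0.04,3.18,0],[0,0,0,0.08,-0.04,3.18,0],[0,0,0,0.08,-0.04,3.18,0.55],[0,0,0,0.08,-0.04,3.18,0.55],[0,0,0,0.08,-0.04,3.18,0.55],[0,0,0,0.08,-0.04,3.18,0.55],[0,0,0,0.08,-0.04,3.18,0.55]]}}

```text
time_s: 17.93
position: [0.6211, 0.2113, 0.0144]
tcp_rot: [[0.979, 0.206, 0.001], [0.206, -0.979, 0.0], [0.001, 0.0, -1.0]]
force: [-0.5, 0.2, -0.6]
opening: 0.541
grasp_force: 0.0
```

```bash
python3 -c "
from h import *
a,b,t=load('w6'),load('w1'),load('t1')
C=lambda u,v:(120+u/2,v/2)
print('near end',unproj(a,[C(353,285),C(395,300),C(374,292)],.010),'w1',unproj(b,[(381,182),(508,121)],.0085))
for uv,col in blobs(t,(385,140,425,212)): 
  print(len(uv),rect(unproj(t,uv,.0085)))
print('far end top',unproj(t,[(408,156)],.0085))
goto(.590,-.319,.12,75,.7)
"
```

```text
near end [[ 0.5265 -0.2956]
 [ 0.5226 -0.3128]
 [ 0.5248 -0.3041]] w1 [[ 0.5224 -0.3057]
 [ 0.6563 -0.3397]]
407 [ 590.0217 -319.546   137.916    20.8676  -14.95  ]
far end top [[ 0.6532 -0.3358]]
yaw -105 row [-0.0, -0.01, 5.38, -4.65, 17.09, -3.52, 0.7] rows>= 13.0
```

Call:
{"api": "send_rows", "payload": {"commands": [[0,0,0,0,0,-1,0.55],[0,0,0,0,0,-2.2,0.55],[0,0,5.3,-4.6,17.1,-3.5,0.5],[0,0,5.3,-4.6,17.1,-3.5,0.5],[0,0,5.3,-4.6,17.1,-3.5,0.5],[0,0,5.3,-4.6,17.1,-3.5,0.5],[0,0,5.3,-4.6,17.1,-3.5,0.5],[0,0,5.3,-4.6,17.1,-3.5,0.5],[0,0,5.3,-4.6,17.1,-3.5,0.5],[0,0,5.3,-4.6,17.1,-3.5,0.5],[0,0,5.3,-4.6,17.1,-3.5,0.5],[0,0,5.3,-4.6,17.1,-3.5,0.5],[0,0,5.3,-4.6,17.1,-3.5,0.5],[0,0,5.3,-4.6,17.1,-3.5,0.5],[0,0,5.3,-4.6,17.1,-3.5,0.5],[0,0,5.3,-4.6,17.1,-3.5,0.5],[0,0,5.3,-4.6,17.1,-3.5,0.5],[0,0,5.3,-4.6,17.1,-3.5,0.5],[0,0,5.3,-4.6,17.1,-3.5,0.5]]}}

```text
time_s: 19.52
position: [0.5911, -0.3173, 0.1187]
tcp_rot: [[0.968, -0.251, -0.001], [-0.251, -0.968, 0.001], [-0.002, -0.001, -1.0]]
force: [0.1, 0.5, -0.9]
opening: 0.502
grasp_force: 0.0
```

```bash
python3 -c "
from h import *
c=cam('wrist','w8');cv2.imwrite('pics/w8c.png',cv2.resize(c['image'][0:280,120:520],None,fx=2,fy=2))
goto(.590,-.322,.004,75.6,.5)"
```

```text
yaw -104.4 row [-0.01, 0.02, -0.02, 0.0, 0.17, 3.83, 0.5] rows>= 2.8
```

View pics/w8c.png

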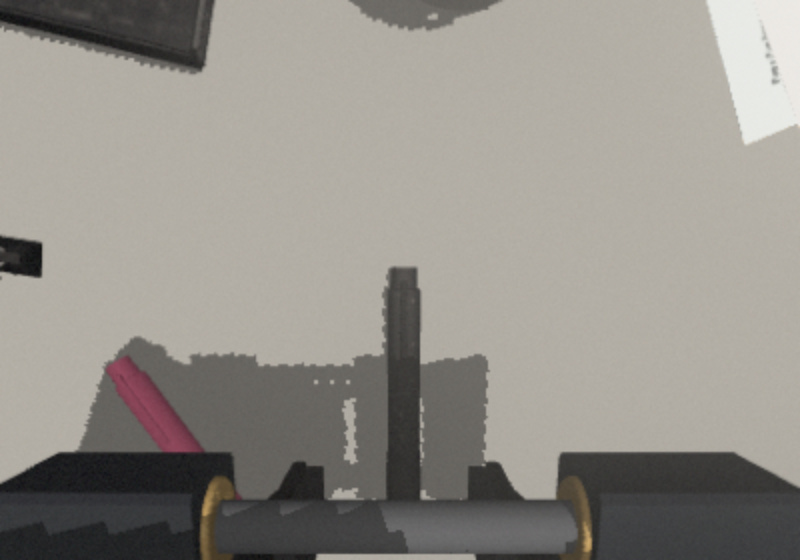

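```bash
python3 -c "
from h import *
a,b,t,c=load('w6'),load('w1'),load('t1'),load('w8')
C=lambda u,v:(120+u/2,v/2)
print('far',tri([(c,C(403,267)),(b,(509,121))]),tri([(c,C(403,267)),(t,(408,156))]),'near',tri([(a,C(374,292)),(b,(381,181))]))
P=unproj(c,[C(403,267)],.009)[0];N=unproj(a,[C(374,292)],.009)[0];print(P,N,np.linalg.norm(P-N),(P+N)/2,np.degrees(np.arctan2(*(P-N)[::-1])))
"
```

```text
far (array([ 0.6551, -0.3378,  0.0132]), [np.float64(0.0008872987022146238), np.float64(0.0008872987022147113)]) (array([ 0.6554, -0.3376, -0.0031]), [np.float64(0.00043915899514262796), np.float64(0.00043915899514274245)]) near (array([ 0.5239, -0.3044,  0.009 ]), [np.float64(0.0009066102647264517), np.float64(0.0009066102647264284)])
[ 0.6556 -0.3371] [ 0.5247 -0.3041] 0.1350002064361602 [ 0.5902 -0.3206] -14.159911239142268
```

Call:
{"api": "send_rows", "payload": {"commands": [[0,0,0,0,0.13,1.5,0.5],[0,0,0,0,0.13,2.6,0.5],[0,0,0,0,0.13,3.4,0.5],[0,0,0,0,0.13,3.8,0.5],[0,0,0,0,0.13,3.82,0.5],[0,0,0,0,0.13,3.82,0.5],[0,0,0,0,0.13,3.82,0],[0,0,0,0,0.13,3.82,0],[0,0,0,0,0.13,3.82,0],[0,0,0,0,0.13,3.82,0],[0,0,0,0,0.13,3.82,0],[0,0,0,0,0.13,3.82,0],[0,0,0,0,0.13,3.82,0],[0,0,0,0,0.13,3.82,0]]}}

```text
time_s: 20.73
position: [0.5906, -0.3232, 0.0051]
tcp_rot: [[0.968, -0.253, 0.001], [-0.253, -0.968, -0.0], [0.001, 0.0, -1.0]]
force: [-0.6, -0.4, 4.9]
opening: 0.179
grasp_force: 30.0
```

```bash
python3 -c "
from h import *
s=read_state();print(s['grasp_force'])
T=s['tcp_rot'];print('shift',T.T@(np.array([.5012,.1234,.10])-s['position'])/.03, 'turn z',-(-78.2-np.degrees(np.arctan2(T[1,1],T[0,1])))/5)"
```

```text
30.000771582126617
shift [ -6.6431 -13.6506  -3.1706] turn z -5.287077827564664
```

Call:
{"api": "send_rows", "payload": {"commands": [[0,0,0,0,0,-1,0],[0,0,0,0,0,-2.2,0],[0,0,-5.29,-6.65,-13.65,-3.2,0],[0,0,-5.29,-6.65,-13.65,-3.2,0],[0,0,-5.29,-6.65,-13.65,-3.2,0],[0,0,-5.29,-6.65,-13.65,-3.2,0],[0,0,-5.29,-6.65,-13.65,-3.2,0],[0,0,-5.29,-6.65,-13.65,-3.2,0],[0,0,-5.29,-6.65,-13.65,-3.2,0],[0,0,-5.29,-6.65,-13.65,-3.2,0],[0,0,-5.29,-6.65,-13.65,-3.2,0],[0,0,-5.29,-6.65,-13.65,-3.2,0],[0,0,-5.29,-6.65,-13.65,-3.2,0],[0,0,-5.29,-6.65,-13.65,-3.2,0],[0,0,-5.29,-6.65,-13.65,-3.2,0],[0,0,-5.29,-6.65,-13.65,-3.2,0],[0,0,-5.29,-6.65,-13.65,-3.2,0],[0,0,-5.29,-6.65,-13.65,-3.2,0]]}}

```text
time_s: 22.23
position: [0.5014, 0.1221, 0.1003]
tcp_rot: [[0.979, 0.202, 0.0], [0.202, -0.979, -0.0], [0.0, 0.0, -1.0]]
force: [-0.1, 0.3, -0.4]
opening: 0.185
grasp_force: 30.0
```

```bash
python3 -c "
from h import *
s=read_state();T=s['tcp_rot'];print(s['grasp_force'],s['qvel'],np.degrees(np.arctan2(T[1,1],T[0,1])))
print('shift',T.T@(np.array([.5012,.1234,.012])-s['position'])/.03)
c=cam('wrist','w9');cv2.imwrite('pics/w9c.png',cv2.resize(c['image'][0:280,120:520],None,fx=2,fy=2))"
```

```text
29.999996423721313 [-0.2277 -0.0133  0.0093  0.0588  0.078   0.0542] -78.31891117051943
shift [ 0.0025 -0.0437  2.9444]
```

View pics/w9c.png

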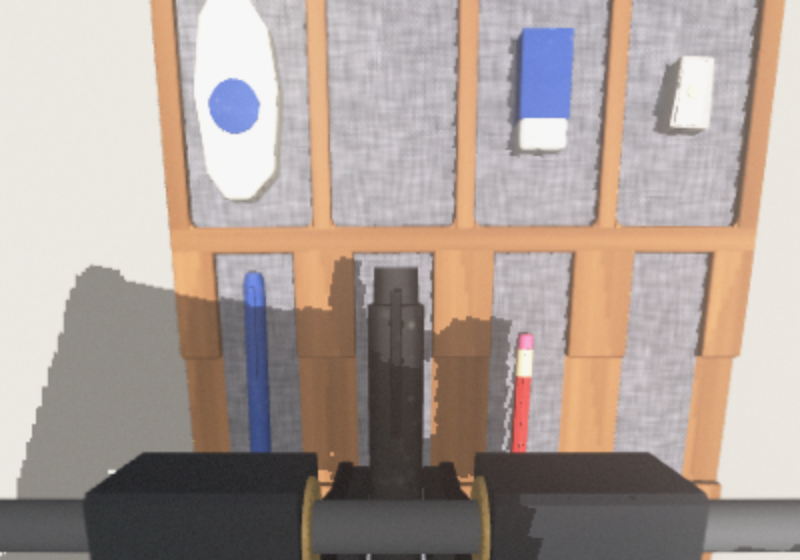

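Call:
{"api": "send_rows", "payload": {"commands": [[0,0,0,0,-0.04,1.2,0],[0,0,0,0,-0.04,2.2,0],[0,0,0,0,-0.04,2.7,0],[0,0,0,0,-0.04,2.93,0],[0,0,0,0,-0.04,2.96,0],[0,0,0,0,-0.04,2.96,0],[0,0,0,0,-0.04,2.96,0],[0,0,0,0,-0.04,2.96,0.32],[0,0,0,0,-0.04,2.96,0.32],[0,0,0,0,-0.04,2.96,0.32],[0,0,0,0,-0.04,2.96,0.32],[0,0,0,0,-0.04,2.5,0.32],[0,0,0,0,-0.04,1.5,0.32],[0,0,0,0,-0.04,0,0.32],[0,0,0,-1.5,-0.04,-2,0.32],[0,0,0,-3,-0.04,-3,0.32],[0,0,0,-3,-0.04,-3,0.32],[0,0,0,-3,-0.04,-3,0.32],[0,0,0,-3,-0.04,-3,0.32]]}}

```text
time_s: 23.87
position: [0.4114, 0.1064, 0.1923]
tcp_rot: [[0.979, 0.205, 0.003], [0.205, -0.979, -0.0], [0.003, 0.001, -1.0]]
force: [0.9, -0.4, 0.5]
opening: 0.322
grasp_force: 0.0
```

```bash
python3 -c "
from h import *
c=cam('wrist','w10');cv2.imwrite('pics/w10.png',c['image'])
t=cam('top','t3')
for a,b in (('t1',load('t1')),('t3',t)):
  for uv,col in blobs(b,(300,120,450,260)): print(a,len(uv),uv.mean(0).round(1))"
```

```text
t1 92 [337.3 135.3]
t1 407 [401.8 181.8]
t1 385 [359.5 182.1]
t1 360 [402.3 230.7]
t1 143 [360.9 234.7]
t1 48 [431.4 233.3]
t3 92 [337.3 135.3]
t3 386 [359.5 182. ]
```

View pics/w10.png

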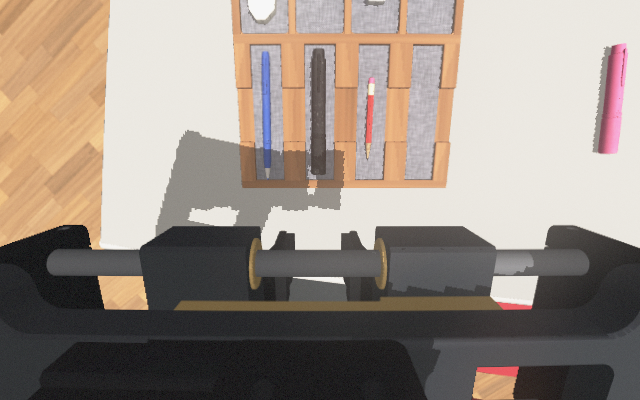

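The marker lies in the second groove (pixels 318, 48–175), inside its ends. The pen, pencil and highlighter have not moved, and the gripper is clear of everything.

```bash
python3 -c "
from rig import bot
print(bot.hand_in())"
```

```text
the job is handed in; nothing more can be done
None
```

The eraser, sharpener, correction tape and marker are all in their places, laid in that order, with the pencil, pen and highlighter undisturbed; I handed the job in at about 24 s, and no verdict was shown.

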